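# Hold the dosing unit's inspection flap at the set arm

## Robot

A 6-joint arm with a two-finger parallel gripper is mounted at the origin on the work surface. World frame = base frame: x ahead of the robot, y to its left, z up, the work surface at z = 0. Lengths are in m, angles in degrees, forces in N, time in s.
With the tool pointing down it reaches from about 0.35 to 0.875 m from the base axis. Payload 4.2 kg.
Tool frame: the origin (TCP) lies midway between the tips of the shut fingers; the grasp point (between the pads) lies 19 mm behind it; y points along the fingers, z is the direction in which the jaws open and shut, and the axes are right-handed (so a half turn about y gives the same grasp; the last joint's range is limited). The gripper opens to 87 mm and grips with 3 to 60 N. Pads are 19 mm wide; open, the fingers measure 117 mm over their backs; the gripper's body (75 mm by 190 mm) begins 51 mm behind the grasp point.
Start: joints at [91.88, 22.042, 0.453, 0, -68.411, -14.817], TCP at [0.14, 0.609, 0.223] pointing down, gripper open.
Joint ranges: [-179.83, 179.83], [-69.29, 118.12], [-61.27, 80.66], [-181.25, 117.63], [-171.15, -9.14], [-177.46, 177.46]. Speed limits (degrees/s): [159.86, 159.86, 180, 180, 180, 180].

## Interface

Orientations are given as [roll, pitch, yaw] about the fixed x, y, z axes, in that order (R = Rz(yaw) Ry(pitch) Rx(roll)).
In Python, from workcell import env gives the robot as it stands. The module is installed in compiled form; this text tells all that it offers. Calls block until the motion is done:
- env.goto(position, orientation): joint-space move of the TCP to a pose.
- env.move_straight(position, rotation=None, rate=0.15, force_limit=None): straight line of the TCP; rotation=None keeps the orientation; rate is the mean speed in m/s. With force_limit (N) it stops when the force on the tool has changed by that much, and returns True; else False.
- env.set_joints(angles): joint-space move.
- env.gripper_to(opening, grasp_force=None): opening from 0.0 (shut) to 1.0 (fully open); grasp_force is the grip in N (None keeps the last); returns when the fingers have stopped.
- env.dwell(seconds).
- env.inverse_kinematics(position, orientation): joint angles nearest the present ones, or None.
- env.read_state(): the state.
- env.grab_frame(name): name is "scene" or "top"; returns a dict with "image" (400x640x3 uint8, blue, green, red), "fx", "fy", "cx", "cy" (pixels), "position" and "orientation" of the camera in the world. Camera axes: x right, y up, looking along -z (the intrinsics and any distortion apply to the point x, -y, -z); pixel columns grow to the right and rows downward; lengths in m; the calibration is good to about 2 mm. A picture is of the moment at which its call begins. There is no depth.
A pose or a line that the arm cannot do raises env.Unreachable and nothing moves.
- env.close_job(): hands the job in, once; it reports no verdict.
Trained networks look in a picture, given as the dict that the camera call returned (one of the last four; its "shot" number tells which), for a name from the list of things; names that differ only in an ending like _2 or _b are one class to them, and where a whole thing is asked for, a point or a joint stands for the part that bears it (a point fixed in the world has none). Each returns a list of dicts, best first, with "score" (0 to 1); they miss things now and then, are a little off and sometimes report something else, mostly with a low value. They report only what shows in the picture. A call takes as long as a camera call. They do not tell look-alikes from the thing itself.
- env.search_frame(picture, thing): "xyz" ([x, y, z] in m, in world coordinates, good to about 4 mm: the middle of the surface that is visible of it).
- env.trace(picture, thing): "mask" (400x640 bool, what is visible of it).
The state is a dict: "clock": time; "joint_positions": joint angles; "qvel": joint speeds; "joint_torque": joint torques, N m; "position": TCP position; "tool_rot": TCP orientation; "force": force on the tool from outside, world axes, zero at the start; "wrist_torque": the same for the moment, N m; "opening": opening from 0.0 (shut) to 1.0 (fully open).
Only numpy, scipy, OpenCV 4.12 (cv2) and the standard library are available. Lean on these libraries where they do the work, as an engineer would, in place of code of your own. Each camera call takes 0.05 s, during which the arm holds its last target.

## Task

Close the feed gate by pressing the spring treadle all the way down to its stop and let it come back up. Only then swing up the inspection flap of the dosing unit until it lies at the same angle as the set arm beside it, and finish still holding it there, steady, because it falls shut when let go. Leave the set arm as it is set, and leave the canisters and the loose collar where they stand.

Things in the scene. Friction and masses are not known exactly. Their poses are not given: they have to be found in the camera images.
- unit: dosing unit, fixed to the counter: white housing 240 (x) x 260 (y) x 75 mm high, with a square steel well 27 mm high on top, covered by the flap. Origin at the centre of its underside, its x axis pointing away from its front; stands anywhere on the left or the right of the treadle, slightly turned.
- flap_hinge (a point): centre of the flap's hinge axis, fixed on the unit: 85 mm behind the unit's origin (its +x), 108 mm above the counter. The axis runs along the unit's y.
- flap (a joint): inspection flap: plain grey-painted aluminium plate 170 mm long from the hinge towards the unit's front (-x), 176 mm wide, 6 mm thick, about 0.4 kg, hinged at the rear. Value in rad: 0 lying shut (level), grows as its front edge swings up and back; stops at 1.4. The hinge is free: it falls shut from every angle unless held.
- flap_bar (a point): centre of the flap's handle: a round dark bar 12 mm thick running along the unit's y, 110 mm long, on two posts 100 mm apart, clear underneath (36 mm between bar and plate). With the flap shut it lies 140 mm in front of the hinge axis and 45 mm above it (153 mm above the counter); it swings with the flap. It may turn between the fingers.
- set_arm (a joint): set arm, which marks the wanted angle: a thin dark flat steel arm 185 mm long, 10 mm high and 5 mm thick with a round end, pivoting on the flap's own hinge line beside the flap's edge, 104 mm to the unit's -y side of the flap's middle. Value in rad, measured as for the flap (0 level, growing upward), so flap and arm are in line when their values are equal. Starts somewhere from 0.55 to 1.0. Stiff; not to be moved.
- set_tip (a point): centre of the round end (16 mm across) of the set arm, 180 mm from the hinge line. It stands up to 270 mm above the counter: pass over it or around it.
- treadle_base: treadle's steel base plate, fixed to the counter, 170 (x) x 100 (y) x 8 mm. Origin at the centre of its underside; the treadle's hinge is at its +x end.
- treadle (a joint): spring treadle: steel plate 135 mm long, 76 mm wide with a black ribbed rubber pad, hinged at its far (+x) end, its free end raised towards the robot. Value in rad: 0 up at rest (plate sloping 0.30 rad, free end high), grows as pressed, 0.30 down on its stop (plate level). The spring brings it back up.
- treadle_pad (a point): centre of the top of the treadle's rubber pad (70 x 66 mm), 95 mm from the hinge axis along the plate and 7 mm above the plate's middle; at rest about 67 mm above the counter, on the stop 39 mm. Pressing down here takes about 3 N to start and 9 N at the stop.
- treadle_hinge (a point): centre of the treadle's hinge axis, 68 mm behind the base's origin (its +x), 32 mm above the counter; the axis runs along the base's y.
- canister_a_mid (a point): bystander: white canister standing on its cream collar, 72 mm wide, 166 mm high, loose; point half-way up.
- canister_b_mid (a point): bystander: a second such canister; point half-way up.
- collar_mid (a point): bystander: loose cream ring, 80 mm across, 30 mm high; point at its centre.
Mind the look-alikes: they are no part of the job. What is shaped like the treadle_base but red is not meant.

How it is judged:
By the outcome, as a careful person would: the job done as asked, in the order asked, and still so for the second after the job is handed in, while the arm keeps its last pose, push and grip.
It also fails if it takes over 51 s, if anything falls off the work surface, if the arm or the gripper's body presses on something with over 40 N, if the wrist force passes 120 N, or if a joint passes its speed limit or range.

## Working session

There is one attempt and no reset: what is moved stays moved. The work goes in short steps, each a Python script; the robot and the scene stay as the last script left them, time stands still between calls to the robot, and variables do not carry over. Pictures are saved under pics/ and viewed, and the job is handed in when it is done.

```bash
mkdir -p pics; python3 - <<'E'
from workcell import env
import cv2
for n in("scene","top"):
    f=env.grab_frame(n); cv2.imwrite(f"pics/{n}0.png",f["image"]); print(n,{k:v for k,v in f.items() if k!="image"})
    for t in ["unit","treadle_base","treadle_pad","treadle_hinge","flap_bar","flap","flap_hinge","set_tip","set_arm","canister_a_mid","collar_mid"]:
        print(t,[(round(d["score"],2),[round(float(v),3) for v in d["xyz"]]) for d in env.search_frame(f,t)])
print(env.read_state())
E
```

```text
scene {'fx': 480.3260299775502, 'fy': 480.3260299775502, 'cx': 320.2099878320769, 'cy': 206.62140397762104, 'position': array([1.26598494, 0.33264002, 1.38236279]), 'orientation': array([ 29.91378243,   0.67975348, 116.24073826]), 'shot': 1}
unit [(0.92, [0.576, 0.184, 0.115])]
treadle_base [(0.86, [0.563, -0.151, 0.045]), (0.64, [0.752, -0.312, 0.042])]
treadle_pad [(0.8, [0.745, -0.321, 0.059]), (0.78, [0.558, -0.157, 0.058])]
treadle_hinge [(0.82, [0.566, -0.15, 0.037]), (0.61, [0.54, 0.182, 0.116]), (0.59, [0.75, -0.31, 0.039]), (0.35, [0.558, -0.157, 0.052])]
flap_bar [(0.73, [0.538, 0.179, 0.111]), (0.2, [0.57, 0.078, 0.162])]
flap [(0.93, [0.538, 0.178, 0.113])]
flap_hinge [(0.97, [0.576, 0.191, 0.107])]
set_tip [(0.17, [0.567, -0.15, 0.039])]
set_arm [(0.63, [0.567, 0.079, 0.16])]
canister_a_mid [(0.88, [0.6, 0.493, 0.132])]
collar_mid [(0.7, [0.77, 0.072, 0.029]), (0.35, [0.538, 0.18, 0.116])]
top {'fx': 460.9652035370324, 'fy': 460.9652035370324, 'cx': 318.8840638711605, 'cy': 194.74879044184667, 'position': array([ 0.49096868, -0.01348988,  1.61193941]), 'orientation': arr
[... 734 characters left out ...]
 [(0.62, [0.778, 0.067, 0.029])]
{'clock': 1.2, 'joint_positions': array([ 9.18780298e+01,  2.20401833e+01,  4.53872596e-01,  1.64288049e-03,
       -6.84132578e+01, -1.48170959e+01]), 'qvel': array([ 0.07010609,  0.09425249, -0.03011108,  0.01495458, -0.02791616,
        0.01010664]), 'joint_torque': array([ 1.67118219e-04, -3.90478277e+01,  1.87620324e+01,  4.22436431e+00,
        1.53835898e-02, -2.98909458e-05]), 'position': array([0.13992142, 0.60911603, 0.22257865]), 'tool_rot': array([-9.00008078e+01,  1.36650573e-03,  1.67061538e+02]), 'force': array([ 0.34156234,  0.68762156, -0.01476144]), 'wrist_torque': array([ 0.01658039, -0.01030845,  0.0033847 ]), 'opening': 0.997314234170865}
```

View pics/scene0.png

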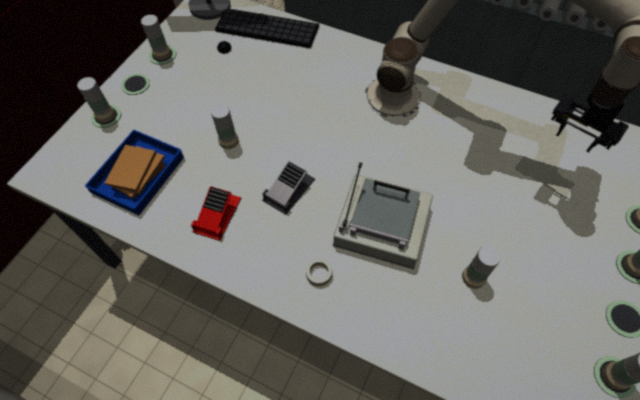

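View pics/top0.png

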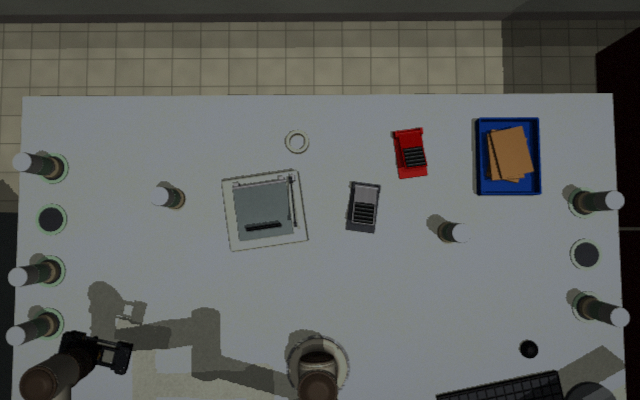

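```bash
cat > h.py <<'E'
import numpy as np
from scipy.spatial.transform import Rotation as R
def proj(f,P):
    P=np.atleast_2d(P); Rm=R.from_euler('xyz',f["orientation"],degrees=True).as_matrix()
    c=(P-f["position"])@Rm; x,y,z=c[:,0],-c[:,1],-c[:,2]
    return np.stack([f["cx"]+f["fx"]*x/z,f["cy"]+f["fy"]*y/z],1)
cams={"scene":{'fx': 480.3260299775502, 'fy': 480.3260299775502, 'cx': 320.2099878320769, 'cy': 206.62140397762104, 'position': np.array([1.26598494, 0.33264002, 1.38236279]), 'orientation': np.array([ 29.91378243,   0.67975348, 116.24073826])},
"top":{'fx': 460.9652035370324, 'fy': 460.9652035370324, 'cx': 318.8840638711605, 'cy': 194.74879044184667, 'position': np.array([ 0.49096868, -0.01348988,  1.61193941]), 'orientation': np.array([  3.54343807,   0.14305858, -90.23446225])}}
def rz(a): return R.from_euler('z',a).as_matrix()
def loc(p,P): return np.array([p[0],p[1],0])+np.atleast_2d(P)@rz(p[2]).T
E
python3 - <<'E'
import cv2,numpy as np
def crop(n,x0,y0,w,h,s,o):
    im=cv2.imread(f"pics/{n}0.png")[y0:y0+h,x0:x0+w]
    im=cv2.resize(im,None,fx=s,fy=s,interpolation=cv2.INTER_CUBIC)
    im=np.clip(im.astype(float)*1.5,0,255).astype('uint8')
    cv2.imwrite(f"pics/{o}.png",im)
crop("top",215,160,100,100,6,"topu")
crop("scene",325,155,120,120,5,"scu")
E
```

```text
(no output)
```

View pics/topu.png

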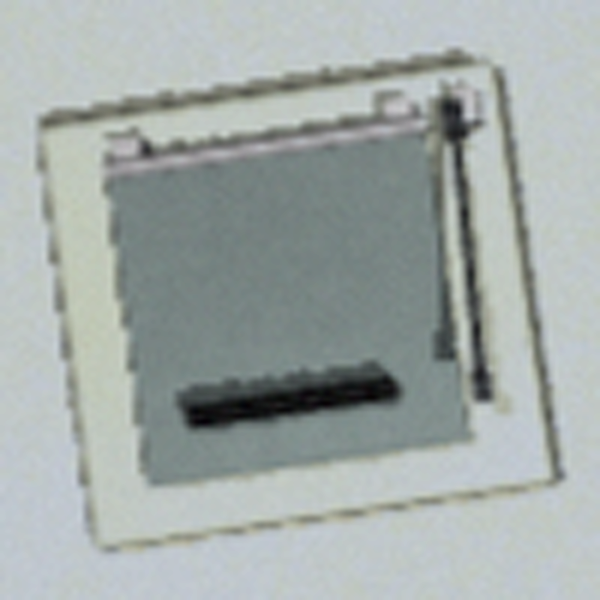

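View pics/scu.png

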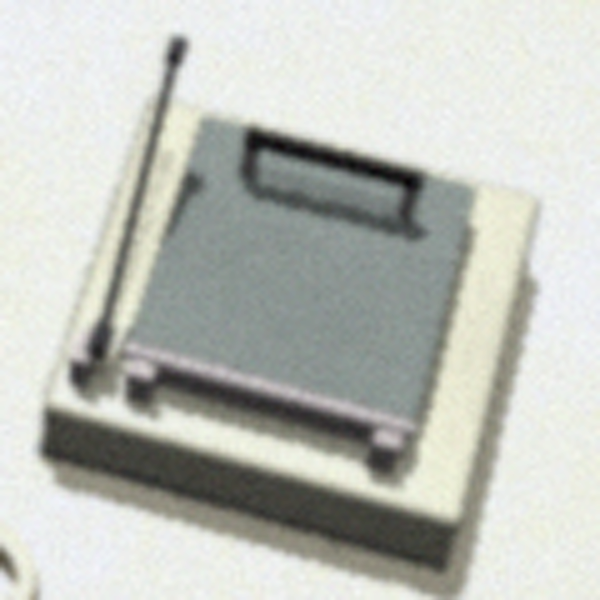

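```bash
cat > fit.py <<'E'
from h import *
from scipy.optimize import least_squares
t=lambda c:[(c[0]+.5)/6-.5+215,(c[1]+.5)/6-.5+160]
s=lambda c:[(c[0]+.5)/5-.5+325,(c[1]+.5)/5-.5+155]
fx=[("top",(.12,.13,.075),t((40,120))),("top",(.12,-.13,.075),t((497,62))),("top",(-.12,-.13,.075),t((562,482))),("top",(-.12,.13,.075),t((97,548))),
("scene",(.12,-.13,.075),s((45,408))),("scene",(.12,.13,.075),s((457,522))),("scene",(-.12,.13,.075),s((537,195))),
("top",(.085-.17,.088,.111),t((150,485))),("top",(.085-.17,-.088,.111),t((473,437))),
("scene",(.085-.17,.088,.111),s((473,183))),("scene",(.085-.17,-.088,.111),s((202,118))),
("top",(-.055,.055,.153),t((190,411))),("top",(-.055,-.055,.153),t((395,388))),
("scene",(-.055,.055,.153),s((417,185))),("scene",(-.055,-.055,.153),s((250,137)))]
arm=[("top",180,t((485,390))),("top",0,t((453,117))),("scene",180,s((177,48))),("scene",0,s((98,345)))]
def res(q,full=True):
    r=[proj(cams[c],loc(q,P))[0]-m for c,P,m in fx]
    for c,l,m in arm:
        l/=1000; r.append(proj(cams[c],loc(q,(.085-l*np.cos(q[3]),-.104,.108+l*np.sin(q[3]))))[0]-m)
    return np.ravel(r)
S=least_squares(res,[.54,.18,.1,.8],loss='soft_l1')
if __name__=="__main__":
    print(S.x, np.degrees(S.x[2:])); print(res(S.x).reshape(-1,2).round(1))
    for i in (0,2):
        a=arm[i:i+1] ; 
    for k in ("top","scene"):
        from scipy.optimize import minimize_scalar
        m=[a for a in arm if a[0]==k and a[1]][0]
        f=lambda th:np.sum((proj(cams[k],loc(S.x,(.085-.18*np.cos(th),-.104,.108+.18*np.sin(th))))[0]-m[2])**2)
        print(k,minimize_scalar(f,bounds=(.4,1.2),method='bounded').x)
    # treadle
E
python3 fit.py
python3 - <<'E'
import cv2,numpy as np
for n,x0,y0,w,h,s,o in [("top",335,170,60,70,9,"topt"),("scene",255,155,70,65,9,"sct")]:
    im=cv2.imread(f"pics/{n}0.png")[y0:y0+h,x0:x0+w]
    im=cv2.resize(im,None,fx=s,fy=s,interpolation=cv2.INTER_CUBIC)
    cv2.imwrite(f"pics/{o}.png",np.clip(im*1.5,0,255).astype('uint8'))
E
```

```text
[0.53566717 0.17404178 0.14362297 0.59290377] [ 8.22898978 33.97088344]
[[-0.9  0.8]
 [-0.3 -0.9]
 [-0.7  0.2]
 [-0.7  0.7]
 [-1.7 -0.8]
 [ 0.2  0.4]
 [ 0.4 -0.4]
 [-0.4 -0.7]
 [-0.5 -0.7]
 [-0.3  1.6]
 [-1.   0.2]
 [-0.3  1.1]
 [-0.  -0.2]
 [ 0.3 -0.8]
 [-1.8 -0.5]
 [-0.2  0.1]
 [ 0.2  0.4]
 [-0.8  0.4]
 [-0.5 -0.7]]
top 0.5957627562780865
scene 0.5428565952159438
```

View pics/topt.png

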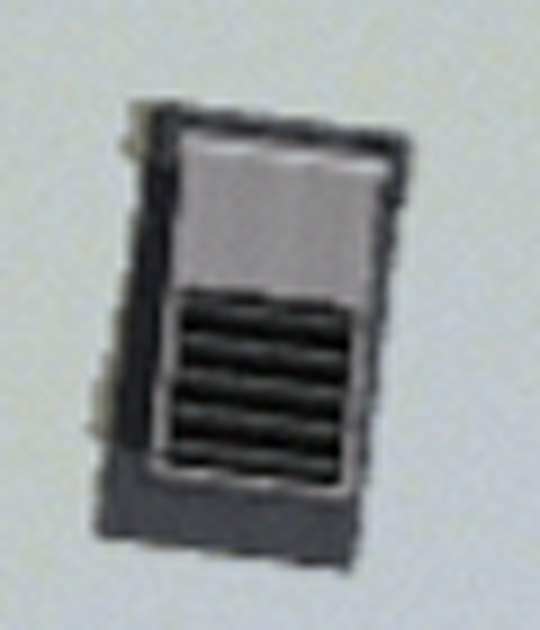

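View pics/sct.png

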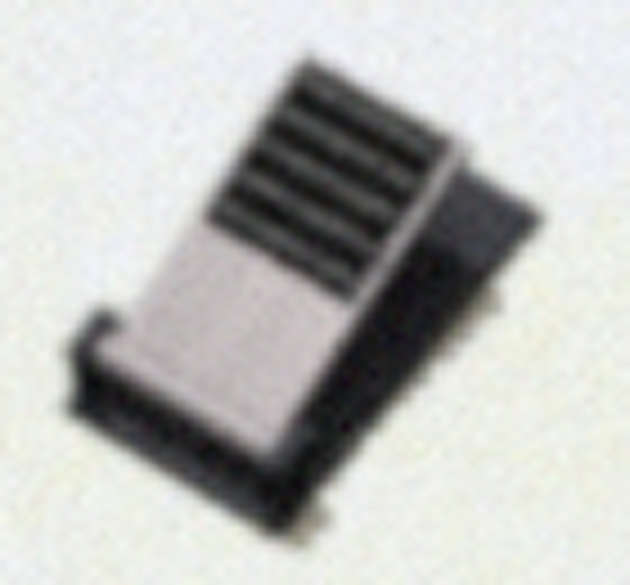

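```bash
cat > arm.py <<'E'
from workcell import env
import cv2
from fit import *
from scipy.optimize import least_squares as ls
im={}
for n in("top","scene"):
    im[n]=np.mean([cv2.cvtColor(env.grab_frame(n)["image"],cv2.COLOR_BGR2GRAY).astype(float) for _ in range(5)],0)
    np.save(f"pics/avg_{n}.npy",im[n])
q=S.x
L=np.arange(.10,.215,.002)
for th in (.55,.6,.65):
  for n in im:
    P=loc(q,np.stack([.085-L*np.cos(th),0*L-.104,.108+L*np.sin(th)],1)); p=proj(cams[n],P).astype(np.float32)
    d=p[-1]-p[0]; d/=np.linalg.norm(d); nn=np.array([-d[1],d[0]])
    offs=np.arange(-4,4.01,.25)
    pr=np.stack([cv2.remap(im[n].astype(np.float32),(p+o*nn)[:,None,0].astype(np.float32),(p+o*nn)[:,None,1].astype(np.float32),cv2.INTER_CUBIC)[:,0] for o in offs],1)
    k=pr.argmin(1); print(th,n,[(round(float(l),3),round(float(offs[a]),2),int(m)) for l,a,m in zip(L,k,pr.min(1))][30:])
E
python3 arm.py
python3 - <<'E'
# treadle fit
import sys; sys.path.insert(0,'.')
from h import *
from scipy.optimize import least_squares
t=lambda c:[(c[0]+.5)/9-.5+335,(c[1]+.5)/9-.5+170]
s=lambda c:[(c[0]+.5)/9-.5+255,(c[1]+.5)/9-.5+155]
def pl(d,y,h,a=.3): return (.068-d*np.cos(a)+h*np.sin(a),y,.032+d*np.sin(a)+h*np.cos(a))
fx=[("top",(-.085,.05,.008),t((97,535))),("top",(-.085,-.05,.008),t((352,570))),
("top",pl(.13,.033,.007),t((168,465))),("top",pl(.13,-.033,.007),t((345,487))),("top",pl(.06,.033,.007),t((183,290))),("top",pl(.06,-.033,.007),t((357,305))),
("scene",(-.085,.05,.008),s((545,217))),("scene",pl(.13,-.033,.007),s((305,62))),("scene",pl(.13,.033,.007),s((455,145))),("scene",pl(.06,-.033,.007),s((210,218))),("scene",pl(.06,.033,.007),s((352,298)))]
res=lambda q:np.ravel([proj(cams[c],loc(q,P))[0]-m for c,P,m in fx])
S=least_squares(res,[.55,-.157,-.13],loss='soft_l1'); print(S.x); print(res(S.x).reshape(-1,2).round(1))
print("pad",loc(S.x,pl(.095,0,.007)),loc(S.x,pl(.095,0,.007,0)))
E
```

```text
0.55 top [(0.16, 0.5, 35), (0.162, 0.5, 26), (0.164, 0.5, 19), (0.166, 0.5, 19), (0.168, 0.5, 25), (0.17, 0.5, 33), (0.172, 0.5, 38), (0.174, 0.5, 34), (0.176, 0.25, 30), (0.178, 0.0, 34), (0.18, 0.0, 56), (0.182, 4.0, 90), (0.184, 4.0, 85), (0.186, 4.0, 81), (0.188, 4.0, 81), (0.19, 4.0, 82), (0.192, 4.0, 84), (0.194, 4.0, 89), (0.196, 4.0, 93), (0.198, 4.0, 90), (0.2, 3.75, 89), (0.202, 4.0, 95), (0.204, 4.0, 108), (0.206, 4.0, 122), (0.208, 3.25, 131), (0.21, 2.75, 131), (0.212, -3.25, 131), (0.214, 4.0, 131)]
0.55 scene [(0.16, 0.5, 69), (0.162, 0.5, 68), (0.164, 0.25, 70), (0.166, 0.25, 74), (0.168, 0.5, 74), (0.17, 0.25, 68), (0.172, 0.5, 55), (0.174, 0.5, 39), (0.176, 0.25, 31), (0.178, 0.25, 32), (0.18, 0.25, 39), (0.182, 0.5, 44), (0.184, 0.5, 49), (0.186, 0.5, 66), (0.188, 0.5, 92), (0.19, 0.5, 127), (0.192, 1.0, 148), (0.194, 2.25, 157), (0.196, -4.0, 158), (0.198, -4.0, 157), (0.2, 1.5, 157), (0.202, -1.75, 157), (0.204, -1.5, 157), (0.206, 2.5, 157), (0.208, -4.0, 157), (0.21, -1.0, 158), (0.212, 4.0, 158), (0.214, -2.5, 157)]
0.6 top [(0.16, 0.25, 44), (0.162, 0.25, 44)
[... 1663 characters left out ...]
0.17, 1.0, 68), (0.172, 1.0, 55), (0.174, 1.0, 39), (0.176, 1.0, 31), (0.178, 1.0, 32), (0.18, 1.0, 39), (0.182, 1.25, 44), (0.184, 1.25, 50), (0.186, 1.25, 68), (0.188, 1.0, 96), (0.19, 1.25, 130), (0.192, 2.0, 151), (0.194, -4.0, 156), (0.196, -3.5, 157), (0.198, -3.5, 157), (0.2, 2.0, 157), (0.202, -1.0, 157), (0.204, 3.0, 157), (0.206, 3.5, 157), (0.208, -3.25, 158), (0.21, -0.5, 158), (0.212, -0.75, 158), (0.214, -1.75, 157)]
[ 0.54731141 -0.16051389 -0.13141976]
[[-0.4  0.4]
 [-0.1  0.1]
 [-0.9 -0.2]
 [-0.9 -0.1]
 [-0.6 -0.4]
 [-0.5  0.4]
 [-0.6 -1.1]
 [-0.3 -0.3]
 [-0.6 -0.5]
 [-1.1 -0.1]
 [-0.6  0.3]]
pad [[ 0.52680148 -0.15780285  0.06676178]] [[ 0.52054423 -0.15697576  0.039     ]]
```

```bash
python3 - <<'E'
from workcell import env
import numpy as np
for n,p in [("pre",[.521,-.157,.13]),("bar",[.48,.168,.19]),("up",[.53,.17,.24])]:
  for y in ([-7.5,172.5] if n=="pre" else [-81.8,98.2]):
    j=env.inverse_kinematics(p,[-90,0,y]); print(n,y,None if j is None else np.round(j,1))
print(env.read_state()["clock"])
E
```

```text
pre -7.5 [  0.3  19.2 -18.4  -0.  -52.4 -97.8]
pre 172.5 [  0.3  19.2 -18.4   0.  -52.4  82.2]
bar -81.8 [ 37.6  12.3 -18.5   0.  -59.2 150.6]
bar 98.2 [ 37.6  12.3 -18.5   0.  -59.2 -29.4]
up -81.8 [ 34.5  14.7  -7.7   0.  -67.6 153.7]
up 98.2 [ 34.5  14.7  -7.7   0.  -67.6 -26.3]
1.7
```

```bash
python3 - <<'E'
from workcell import env
import numpy as np
st=lambda:(lambda s:print(round(s["clock"],2),s["position"].round(4),s["force"].round(2),round(s["opening"],3)))(env.read_state())
env.move_straight([.14,.609,.36],rate=.3)
env.gripper_to(0.0,20)
env.goto([.522,-.157,.34],[-90,0,172.5]); st()
env.move_straight([.522,-.157,.085],rate=.25); st()
r=env.move_straight([.522,-.157,.034],rate=.04,force_limit=22); print(r); st()
env.dwell(.3); st()
import cv2
for n in("scene","top"): cv2.imwrite(f"pics/{n}1.png",env.grab_frame(n)["image"])
E
```

```text
6.83 [ 0.5222 -0.1564  0.3399] [0.44 0.77 0.45] 0.001
8.0 [ 0.5231 -0.157   0.0862] [ 1.11 -0.02  0.54] 0.003
True
9.07 [ 0.5192 -0.1569  0.0396] [-2.48  1.57  8.82] 0.005
9.37 [ 0.5193 -0.1569  0.0396] [-1.81  1.33  9.06] 0.002
```

```bash
python3 - <<'E'
from workcell import env
import numpy as np
st=lambda:(lambda s:print(round(s["clock"],2),s["position"].round(4),s["force"].round(2),round(s["opening"],3)))(env.read_state())
x,y,z=env.read_state()["position"]
for d in (.0385,.0375,.0365):
    r=env.move_straight([x,y,d],rate=.02,force_limit=15); print(r); st()
    if r or env.read_state()["force"][2]>20: break
env.dwell(.2); st()
E
```

```text
False
9.72 [ 0.5192 -0.1569  0.0393] [-3.22  1.47 11.57] 0.005
False
9.97 [ 0.5193 -0.1569  0.0392] [-5.15  2.93 15.8 ] 0.002
False
10.22 [ 0.5193 -0.1569  0.0391] [-6.48  3.67 20.55] 0.005
10.42 [ 0.5193 -0.1569  0.039 ] [-5.36  3.21 20.87] 0.007
```

View pics/scene1.png

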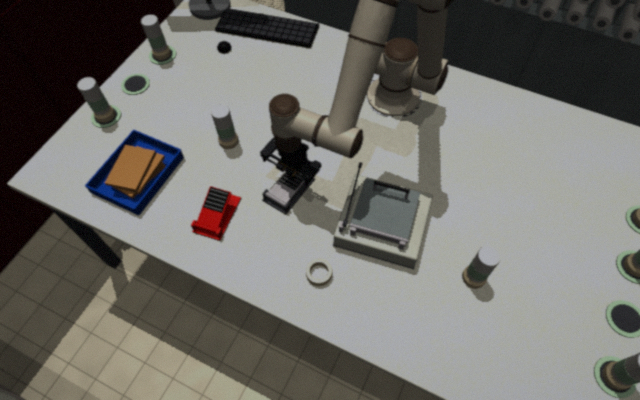

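```bash
cat > up.py <<'E'
from workcell import env
import numpy as np,cv2
from fit import S,loc
st=lambda:(lambda s:print(round(s["clock"],2),s["position"].round(4),s["force"].round(2),round(s["opening"],3)))(env.read_state())
env.move_straight([.5193,-.157,.12],rate=.15)
env.move_straight([.51,-.157,.36],rate=.35)
env.gripper_to(0.55,20); st()
yaw=90+np.degrees(S.x[2])
b=loc(S.x,(-.055,.01,.153))[0]; print(b)
env.goto([b[0],b[1],.36],[-90,0,yaw]); st()
f=env.grab_frame("top"); cv2.imwrite("pics/top2.png",f["image"])
f=env.grab_frame("scene"); cv2.imwrite("pics/scene2.png",f["image"])
print([(d["score"],d["xyz"]) for d in env.search_frame(f,"treadle_pad")])
E
python3 up.py
```

```text
12.99 [ 0.51   -0.157   0.3601] [ 0.19 -0.13 -0.76] 0.545
[0.47980216 0.17606668 0.153     ]
14.7 [0.4799 0.1757 0.36  ] [ 0.64 -0.71  0.21] 0.552
[(0.68, [0.7417, -0.3234, 0.0553]), (0.62, [0.5583, -0.158, 0.057])]
```

View pics/scene2.png

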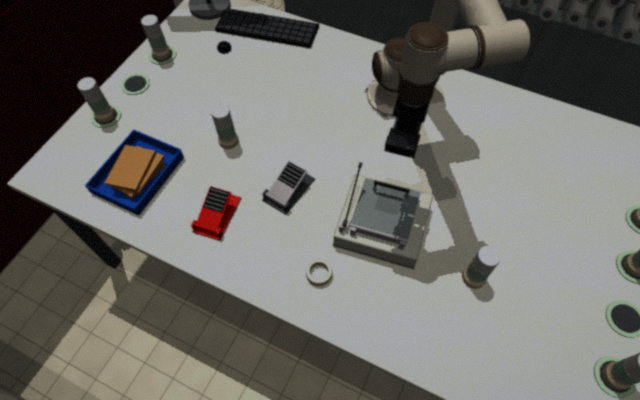

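View pics/top2.png

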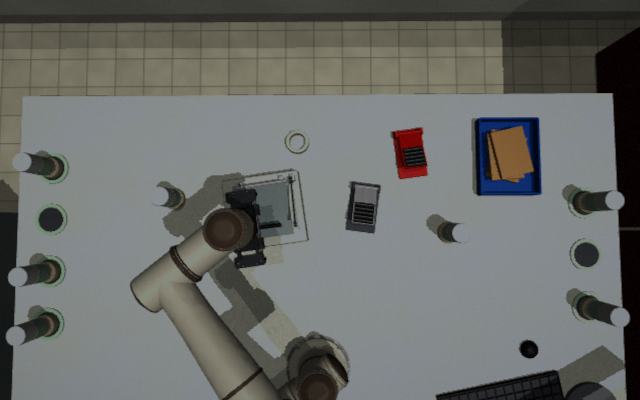

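```bash
cat > g.py <<'E'
from workcell import env
import numpy as np,cv2
from fit import S,loc
st=lambda:(lambda s:print(round(s["clock"],2),s["position"].round(4),s["force"].round(2),round(s["opening"],3)))(env.read_state())
b=loc(S.x,(-.055,.01,.153))[0]
env.move_straight([b[0],b[1],.19],rate=.25)
print(env.move_straight([b[0],b[1],.134],rate=.1,force_limit=8)); st()
cv2.imwrite("pics/scene3.png",env.grab_frame("scene")["image"])
env.gripper_to(0,12); st(); env.dwell(.2);st()
cv2.imwrite("pics/scene4.png",env.grab_frame("scene")["image"])
E
python3 g.py
```

```text
False
16.39 [0.4804 0.1764 0.1348] [ 0.71 -0.48 -0.43] 0.548
17.15 [0.4803 0.1762 0.1341] [ 1.51  0.31 -1.95] 0.13
17.35 [0.4803 0.1762 0.1341] [ 2.71 -0.94 -2.29] 0.13
```

```bash
python3 -c "
import cv2,numpy as np
a=[cv2.resize(cv2.imread(f'pics/scene{i}.png')[120:280,320:450],None,fx=3,fy=3) for i in(3,4)]
cv2.imwrite('pics/c34.png',np.hstack(a))"
```

```text
(no output)
```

View pics/c34.png

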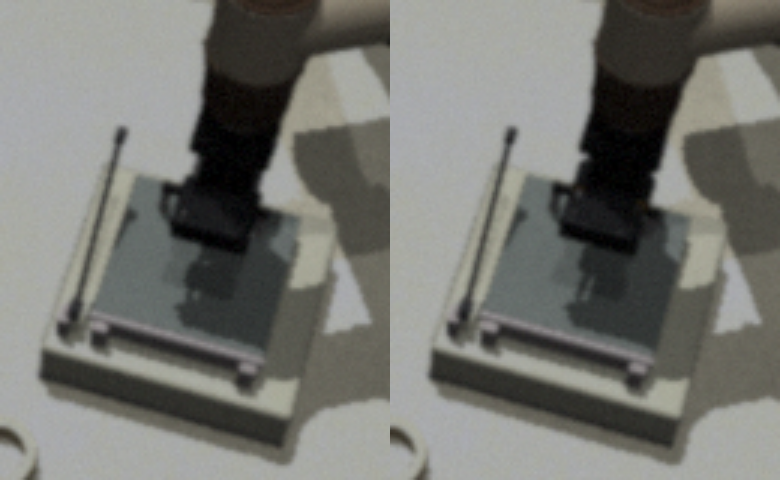

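```bash
cat > lift.py <<'E'
from workcell import env
import numpy as np,cv2,json
from fit import S,loc,rz
st=lambda:(lambda s:print(round(s["clock"],2),s["position"].round(4),s["force"].round(2),round(s["opening"],3)))(env.read_state())
s=env.read_state(); g=s["position"]
loc0=(g-np.array([*S.x[:2],0]))@rz(S.x[2]); print("unit-frame",loc0)
hx=loc0[0]+.140; y=loc0[1]
json.dump([hx,y],open("hinge.json","w"))
def tcp(th): return loc(S.x,(hx-.14*np.cos(th)+.045*np.sin(th),y,.108+.14*np.sin(th)+.045*np.cos(th)-.019))[0]
def ang(p):
    l=(p-np.array([*S.x[:2],0]))@rz(S.x[2]); vx=hx-l[0]; vz=l[2]+.019-.108
    return np.arctan2(vz,vx)-np.arctan2(.045,.14), np.hypot(vx,vz)
if __name__=="__main__":
    env.gripper_to(0,25)
    for th in np.linspace(.1,.6,6):
        env.move_straight(tcp(th),rate=.05); print(ang(env.read_state()["position"]))
        st()
    env.dwell(.3); st()
    for n in("top","scene"):
        np.save(f"pics/L_{n}.npy",np.mean([env.grab_frame(n)["image"].astype(float) for _ in range(5)],0))
        cv2.imwrite(f"pics/{n}5.png",np.load(f"pics/L_{n}.npy"))
E
python3 lift.py;  python3 -c "
import cv2,numpy as np
a=cv2.resize(cv2.imread('pics/scene5.png')[140:280,320:450],None,fx=4,fy=4,interpolation=2)
cv2.imwrite('pics/c5s.png',np.clip(a*1.5,0,255))
a=cv2.resize(cv2.imread('pics/top5.png')[160:260,215:315],None,fx=6,fy=6,interpolation=2)
cv2.imwrite('pics/c5t.png',np.clip(a*1.5,0,255))"
```

```text
unit-frame [-0.05446956  0.01004574  0.13407456]
(np.float64(0.09445633649891505), np.float64(0.14727565782213947))
18.07 [0.4849 0.1768 0.1471] [ 4.29  1.32 -5.23] 0.13
(np.float64(0.19837596423013015), np.float64(0.14758373636748373))
18.51 [0.4914 0.1777 0.161 ] [-0.86  0.91 -4.25] 0.125
(np.float64(0.29835673727375256), np.float64(0.1479509392202507))
18.95 [0.4988 0.1787 0.1737] [-5.67  1.11 -0.99] 0.124
(np.float64(0.39596167469629706), np.float64(0.14840100205344683))
19.39 [0.5072 0.1799 0.1854] [-5.76  1.19  1.11] 0.125
(np.float64(0.4955128940422503), np.float64(0.1489264327885915))
19.83 [0.5169 0.1813 0.1965] [-8.81  2.18  4.21] 0.129
(np.float64(0.598067338232756), np.float64(0.14951121940392287))
20.27 [0.528  0.1829 0.207 ] [-9.85  1.16  6.86] 0.129
20.57 [0.5279 0.1829 0.2069] [-9.27  1.03  7.16] 0.128[ WARN:0@10.439] global loadsave.cpp:1063 imwrite_ Unsupported depth image for selected encoder is fallbacked to CV_8U.
[ WARN:0@0.052] global loadsave.cpp:1063 imwrite_ Unsupported depth image for selected encoder is fallbacked to CV_8U.
```

View pics/c5s.png

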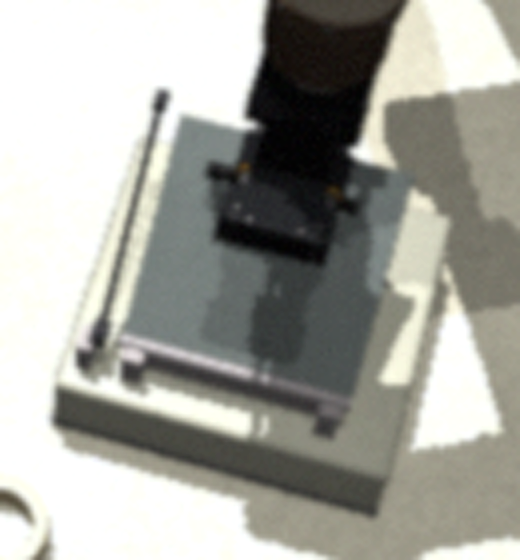

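View pics/c5t.png

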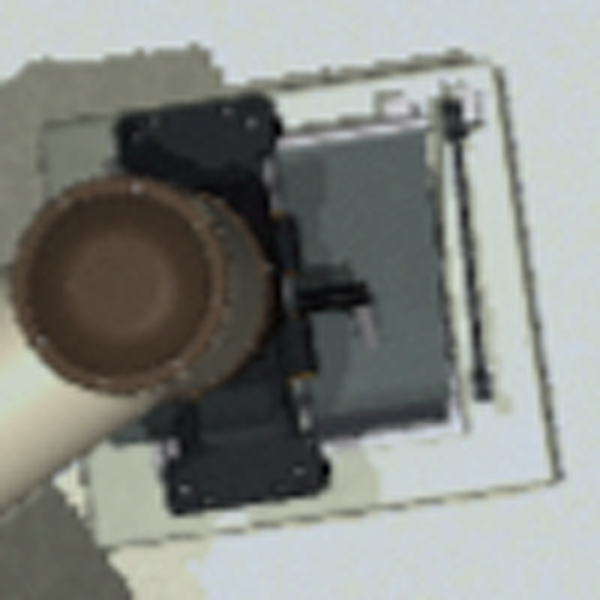

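```bash
python3 - <<'E'
import cv2,numpy as np
from fit import *
a=np.load('pics/L_top.npy'); x0,y0,s=264,205,14
c=cv2.resize(a[y0:y0+40,x0:x0+45].astype(np.float32),None,fx=s,fy=s,interpolation=cv2.INTER_CUBIC)
c=np.clip(c*1.6,0,255).astype('uint8')
q=S.x.copy(); hx=.0855
def P(th,l,y,h): return proj(cams["top"],loc(q,(hx-l*np.cos(th)+h*np.sin(th),y,.108+l*np.sin(th)+h*np.cos(th))))[0]
for th,col in ((.5,(255,0,0)),(.6,(0,0,255)),(.7,(0,200,0))):
  for h in (.003,-.003):
    e=[tuple(int(round(v)) for v in ((P(th,.17,y,h)-[x0,y0]+.5)*s-.5)) for y in(-.088,-.02)]; cv2.line(c,e[0],e[1],col,1)
  t=tuple(int(round(v)) for v in ((P(th,.188,-.104,0)-[x0,y0]+.5)*s-.5)); cv2.circle(c,t,3,col,-1)
cv2.imwrite('pics/z5.png',c)
from workcell import env
print(env.read_state()["tool_rot"])
E
```

```text
[-8.98397968e+01  2.92125703e-02  9.82495213e+01]
```

View pics/z5.png

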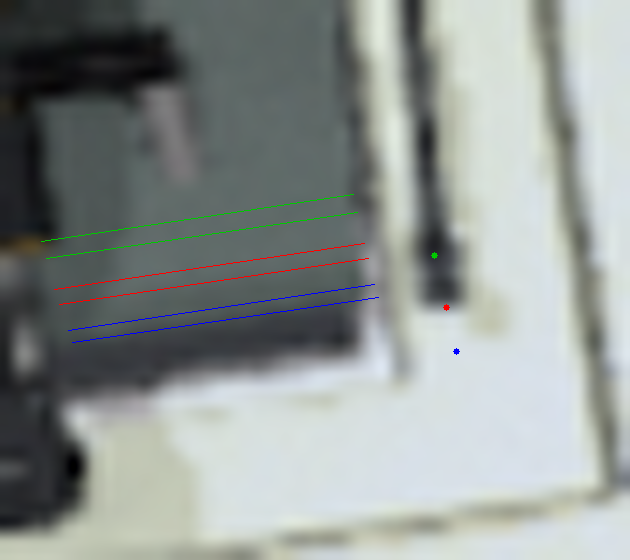

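```bash
python3 - <<'E'
import cv2,numpy as np
from fit import *
q=S.x.copy(); hx=.0855
a=np.load('pics/L_top.npy').astype(np.float32)
def P(th,l,y,h): return proj(cams["top"],loc(q,(hx-l*np.cos(th)+h*np.sin(th),y,.108+l*np.sin(th)+h*np.cos(th))))[0]
for th in np.arange(.8,.2,-.02):
    p=np.array([P(th,.17,y,.003) for y in np.linspace(-.08,-.04,15)],np.float32)
    v=np.stack([cv2.remap(a[:,:,k],p[:,:1],p[:,1:],cv2.INTER_CUBIC).mean() for k in range(3)])
    print(round(th,2),p[7].round(1),v.round(0), end=" | ")
    p=np.array([P(th,.17,y,.003) for y in np.linspace(-.087,-.083,3)],np.float32)
    print(np.stack([cv2.remap(a[:,:,k],p[:,:1],p[:,1:],cv2.INTER_CUBIC).mean() for k in range(3)]).round(0))
E
```

```text
0.8 [278.6 215.8] [65. 65. 60.] | [66. 67. 60.]
0.78 [278.8 216.6] [66. 66. 61.] | [67. 68. 61.]
0.76 [279.  217.5] [65. 66. 60.] | [67. 67. 61.]
0.74 [279.2 218.2] [66. 67. 60.] | [65. 67. 60.]
0.72 [279.4 219. ] [66. 67. 60.] | [64. 65. 58.]
0.7 [279.6 219.8] [65. 66. 60.] | [63. 64. 58.]
0.68 [279.7 220.5] [66. 67. 60.] | [63. 64. 58.]
0.66 [279.9 221.2] [66. 67. 60.] | [66. 66. 60.]
0.64 [280.1 221.9] [66. 67. 61.] | [69. 69. 63.]
0.62 [280.3 222.6] [67. 68. 61.] | [70. 70. 64.]
0.6 [280.4 223.2] [66. 67. 61.] | [68. 68. 63.]
0.58 [280.6 223.8] [65. 65. 59.] | [70. 70. 65.]
0.56 [280.8 224.5] [62. 63. 56.] | [71. 71. 67.]
0.54 [280.9 225. ] [59. 60. 54.] | [70. 70. 65.]
0.52 [281.1 225.6] [57. 59. 53.] | [68. 69. 64.]
0.5 [281.3 226.2] [56. 57. 51.] | [66. 67. 63.]
0.48 [281.4 226.7] [52. 52. 48.] | [70. 70. 68.]
0.46 [281.6 227.2] [47. 46. 42.] | [79. 78. 77.]
0.44 [281.7 227.7] [43. 41. 39.] | [87. 85. 85.]
0.42 [281.9 228.1] [41. 38. 36.] | [91. 89. 90.]
0.4 [282.  228.6] [39. 36. 35.] | [99. 96. 95.]
0.38 [282.2 229. ] [39. 36. 34.] | [106. 102. 101.]
0.36 [282.3 229.4] [42. 39. 38.] | [114. 110. 107.]
0.34 [282.4 229.8] [49. 47. 46.] | [119. 114. 111.]
0.32 [282.6 230.1] [60. 58. 58.] | [124. 119. 115.]
0.3 [282.7 230.5] [74. 72. 72.] | [129. 124. 120.]
0.28 [282.8 230.8] [89. 87. 86.] | [132. 127. 123.]
0.26 [283. 231.] [104. 101.  99.] | [134. 129. 125.]
0.24 [283.1 231.3] [118. 114. 111.] | [136. 131. 126.]
0.22 [283.2 231.6] [129. 125. 121.] | [136. 131. 126.]
0.2 [283.3 231.8] [137. 132. 127.] | [135. 130. 125.]
```

```bash
python3 - <<'E'
import cv2,numpy as np
from fit import *
a=np.load('pics/L_scene.npy'); x0,y0,s=345,150,9
c=cv2.resize(a[y0:y0+60,x0:x0+85].astype(np.float32),None,fx=s,fy=s,interpolation=cv2.INTER_CUBIC)
c=np.clip(c*1.6,0,255).astype('uint8')
q=S.x.copy(); hx=.0855
def P(th,l,y,h): return proj(cams["scene"],loc(q,(hx-l*np.cos(th)+h*np.sin(th),y,.108+l*np.sin(th)+h*np.cos(th))))[0]
for th,col in ((.5,(255,0,0)),(.6,(0,0,255)),(.7,(0,200,0))):
    e=[tuple(int(round(v)) for v in ((P(th,.17,y,.003)-[x0,y0]+.5)*s-.5)) for y in(-.088,.088)]; cv2.line(c,e[0],e[1],col,1)
    t=tuple(int(round(v)) for v in ((P(th,.188,-.104,0)-[x0,y0]+.5)*s-.5)); cv2.circle(c,t,3,col,-1)
cv2.imwrite('pics/z5s.png',c)
E
```

View pics/z5s.png

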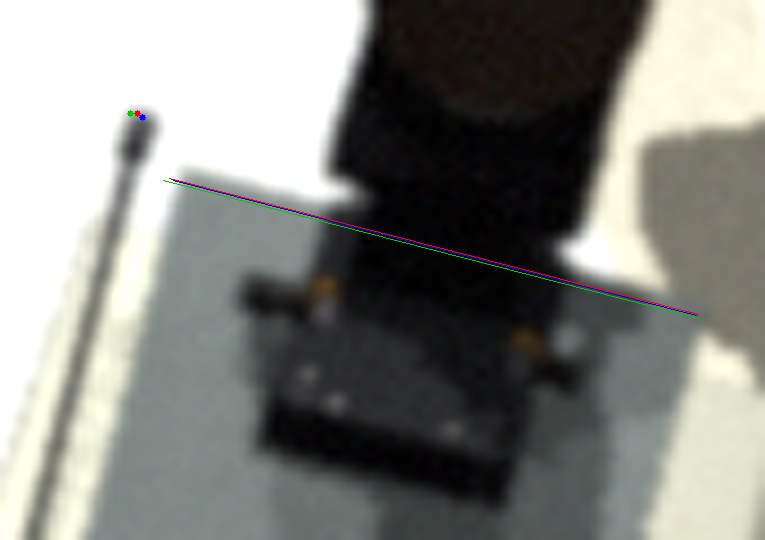

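```bash
python3 - <<'E'
import cv2,numpy as np
from fit import *
q=S.x.copy(); a=np.load('pics/avg_top.npy').astype(np.float32)
def edge(name,x,ys,z,nom,hw=.012):
    o=np.arange(-hw,hw+.0001,.0005); v=[]
    for d in o:
        p=np.float32(proj(cams["top"],loc(q,np.stack([0*ys+x+d,ys,0*ys+z],1))))
        v.append(cv2.remap(a,p[:,:1],p[:,1:],cv2.INTER_CUBIC).mean())
    v=np.array(v); g=np.abs(np.gradient(v)); k=g.argmax()
    print(name,"edge off mm",round(1000*float(o[k]),1),v[::3].round(0))
edge("unit front",-.12,np.linspace(-.12,-.06,25),.075,0)
edge("unit front L",-.12,np.linspace(.0,.12,25),.075,0)
edge("unit rear",.12,np.linspace(-.12,-.06,25),.075,0)
edge("unit rear L",.12,np.linspace(.0,.12,25),.075,0)
edge("flap front R",-.085,np.linspace(-.085,-.03,25),.111,0)
edge("flap front L",-.085,np.linspace(.03,.085,25),.111,0)
edge("bar",-.055,np.linspace(-.045,.045,25),.159,0)
E
```

```text
unit front edge off mm 3.0 [131. 132. 132. 132. 132. 129. 122. 112. 103. 105. 116. 127. 132. 133.
 132. 132. 132.]
unit front L edge off mm 3.0 [132. 132. 132. 133. 132. 130. 124. 114. 103. 103. 114. 126. 132. 132.
 132. 131. 131.]
unit rear edge off mm -3.0 [115. 120. 127. 131. 128. 119. 102.  85.  74.  75.  84.  96. 108. 121.
 131. 134. 133.]
unit rear L edge off mm -2.5 [125. 127. 130. 130. 127. 117. 102.  83.  71.  71.  79.  90. 104. 119.
 130. 134. 132.]
flap front R edge off mm -4.5 [132. 132. 130. 126. 118. 106.  96.  90.  90.  92.  93.  93.  93.  93.
  93.  93.  92.]
flap front L edge off mm -5.0 [132. 132. 130. 127. 119. 108.  96.  89.  88.  90.  91.  91.  91.  91.
  91.  90.  90.]
bar edge off mm -6.0 [91. 86. 78. 62. 39. 19.  9. 11. 14. 12. 11. 16. 28. 41. 49. 51. 53.]
```

```bash
python3 - <<'E'
import cv2,numpy as np
from fit import *
q=S.x.copy(); A={n:np.load(f'pics/avg_{n}.npy').astype(np.float32) for n in("top","scene")}
def edge(cam,name,P0,P1,d,hw=.012):
    o=np.arange(-hw,hw+.0001,.0005); t=np.linspace(0,1,30)[:,None]
    base=np.array(P0)+(np.array(P1)-np.array(P0))*t; v=[]
    for k in o:
        p=np.float32(proj(cams[cam],loc(q,base+k*np.array(d))))
        v.append(cv2.remap(A[cam],p[:,:1],p[:,1:],cv2.INTER_CUBIC).mean())
    v=np.array(v); print(cam,name,"max grad mm",round(1000*float(o[np.abs(np.gradient(v)).argmax()]),1),v[::3].round(0))
for c in A:
    edge(c,"flap -y",(-.06,-.088,.111),(-.0,-.088,.111),(0,1,0))
    edge(c,"flap -y",(.03,-.088,.111),(.06,-.088,.111),(0,1,0))
    edge(c,"flap +y",(-.06,.088,.111),(.06,.088,.111),(0,1,0))
    edge(c,"flap front+y",(-.085,.06,.111),(-.085,.085,.111),(1,0,0))
    edge(c,"flap front-y",(-.085,-.06,.111),(-.085,-.085,.111),(1,0,0))
    edge(c,"flap rear",(.085,.06,.111),(.085,-.06,.111),(1,0,0),.02)
    edge(c,"unit -y",(-.11,-.13,.075),(.0,-.13,.075),(0,1,0))
    edge(c,"unit +y",(-.11,.13,.075),(.11,.13,.075),(0,1,0))
    edge(c,"unit rear",(.12,-.12,.075),(.12,.12,.075),(1,0,0))
    edge(c,"unit front",(-.12,-.06,.075),(-.12,.12,.075),(1,0,0))
E
```

```text
top flap -y max grad mm -8.0 [ 42.  43.  61.  87. 109. 121. 120. 108.  89.  70.  61.  63.  68.  73.
  77.  80.  83.]
top flap -y max grad mm -12.0 [ 71.  99. 118. 124. 113.  94.  76.  67.  66.  72.  81.  87.  88.  87.
  87.  87.  87.]
top flap +y max grad mm 2.5 [ 86.  86.  86.  86.  86.  85.  83.  85.  91. 102. 116. 128. 133. 132.
 131. 131. 131.]
top flap front+y max grad mm -4.5 [132. 132. 131. 128. 121. 109.  96.  88.  87.  89.  90.  90.  90.  90.
  90.  89.  89.]
top flap front-y max grad mm -5.0 [132. 132. 131. 127. 118. 106.  96.  90.  90.  92.  93.  93.  93.  93.
  93.  92.  92.]
top flap rear max grad mm 9.0 [ 84.  84.  84.  84.  84.  84.  84.  83.  82.  81.  84.  92. 103. 111.
 107.  93.  77.  71.  76.  92. 111. 126. 132. 132. 131. 131. 131.]
top unit -y max grad mm 2.5 [132. 132. 133. 132. 128. 117.  98.  79.  71.  80. 102. 121. 130. 132.
 132. 132. 132.]
top unit +y max grad mm 2.0 [131. 131. 131. 130. 125. 116. 106. 100. 102. 113. 126. 133. 133. 132.
 132. 132. 132.]
top unit rear max grad mm -2.5 [125. 127. 130. 131. 127. 117. 102.  84.  73.  73.  82.  92. 105. 120.
 13
[... 685 characters left out ...]
109. 104. 101. 100. 100. 100. 100.
 101. 100. 100.]
scene flap rear max grad mm 4.0 [ 98.  98.  98.  98.  98.  98.  98.  98.  99. 103. 109. 118. 125. 125.
 116. 102.  84.  67.  52.  42.  36.  33.  34.  36.  41.  49.  58.]
scene unit -y max grad mm 12.0 [159. 159. 159. 159. 159. 159. 158. 155. 151. 145. 140. 137. 138. 140.
 139. 132. 119.]
scene unit +y max grad mm -1.0 [154. 154. 153. 153. 151. 147. 139. 129. 117. 107. 103. 104. 108. 111.
 116. 124. 134.]
scene unit rear max grad mm 0.0 [150. 153. 155. 154. 150. 142. 129. 113.  94.  76.  61.  51.  47.  45.
  45.  45.  45.]
scene unit front max grad mm 6.0 [159. 158. 159. 159. 159. 159. 158. 157. 153. 148. 139. 127. 113.  97.
  83.  72.  64.]
```

```bash
cat > nets.py <<'E'
from workcell import env
import numpy as np
from fit import S,loc,rz
for n in("top","scene"):
    out=[]
    for i in range(6):
        f=env.grab_frame(n)
        for d in env.search_frame(f,"set_arm")[:1]:
            l=(np.array(d["xyz"])-[*S.x[:2],0])@rz(S.x[2]); vx=.085-l[0]; vz=l[2]-.108
            out.append([d["score"],l[0],l[1],l[2],np.arctan2(vz,vx),np.hypot(vx,vz)])
    print(n,np.round(out,3),np.mean(out,0).round(4))
print(env.read_state()["clock"],env.read_state()["force"])
E
python3 nets.py
```

```text
top [[ 0.49  -0.157 -0.595  0.162  0.222  0.248]
 [ 0.59   0.018 -0.1    0.161  0.669  0.086]
 [ 0.44   0.015 -0.099  0.157  0.614  0.085]
 [ 0.53   0.014 -0.101  0.158  0.613  0.087]] [ 0.5125 -0.0275 -0.2235  0.1598  0.5295  0.1265]
scene [[ 0.59   0.02  -0.098  0.161  0.686  0.083]
 [ 0.52   0.021 -0.099  0.159  0.677  0.082]
 [ 0.69  -0.024 -0.332  0.056 -0.442  0.12 ]
 [ 0.58   0.02  -0.1    0.161  0.68   0.084]
 [ 0.54   0.02  -0.099  0.159  0.664  0.083]
 [ 0.42   0.019 -0.098  0.161  0.676  0.085]] [ 0.5567  0.0127 -0.1377  0.1429  0.4902  0.0896]
22.275 [-9.99085516  2.17447991  6.67496443]
```

```bash
cat > fin.py <<'E'
from workcell import env
import numpy as np,cv2,json,sys
from fit import S,loc,rz,proj,cams
hx,y=json.load(open("hinge.json")); Rb=np.hypot(.14,.045); a0=np.arctan2(.045,.14)
def tcp(th,d): return loc(S.x,(hx-.14*np.cos(th)+.045*np.sin(th),y,.108+.14*np.sin(th)+.045*np.cos(th)-.019+d))[0]
def ang():
    s=env.read_state(); l=(s["position"]-np.array([*S.x[:2],0]))@rz(S.x[2]); vx=hx-l[0]; vz=l[2]+.019-.108
    d=vz-np.sqrt(Rb**2-vx**2)
    print(round(s["clock"],2),s["position"].round(4),s["force"].round(1),"raw",round(np.arctan2(vz,vx)-a0,4),"true",round(np.arctan2(vz-d,vx)-a0,4),"d",round(d,5),"op",round(s["opening"],3))
    return np.arctan2(vz-d,vx)-a0,d
def shots(k):
    for n in("top","scene"):
        A=np.mean([env.grab_frame(n)["image"].astype(float) for _ in range(5)],0); np.save(f"pics/{k}_{n}.npy",A)
    a=np.load(f'pics/{k}_top.npy'); x0,y0,s=255,180,12
    c=cv2.resize(a[y0:y0+50,x0:x0+60].astype(np.float32),None,fx=s,fy=s,interpolation=cv2.INTER_CUBIC)
    cv2.imwrite(f'pics/{k}_z.png',np.clip(c*1.6,0,255).astype('uint8'))
    def P(th,l,y,h): return proj(cams["top"],loc(S.x,(hx-l*np.cos(th)+h*np.sin(th),y,.108+l*np.sin(th)+h*np.cos(th))))[0]
    a=a.astype(np.float32).mean(2)
    for th in np.arange(.8,.4,-.02):
        p=np.array([P(th,.17,yy,.003) for yy in np.linspace(-.08,-.04,15)],np.float32)
        print(round(th,2),round(float(cv2.remap(a,p[:,:1],p[:,1:],cv2.INTER_CUBIC).mean()),1),end="; ")
    print()
E
python3 - <<'E'
from fin import *
th,d=ang()
for t in (.61,.64):
    env.move_straight(tcp(t,.006*t),rate=.04); ang()
env.dwell(.4); ang(); shots("M")
E
```

```text
22.27 [0.5279 0.1829 0.2069] [-10.    2.2   6.7] raw 0.5971 true 0.584 d 0.00313 op 0.131
22.54 [0.531  0.1834 0.2097] [-0.9  1.2 -3.2] raw 0.6257 true 0.6116 d 0.00351 op 0.127
22.81 [0.5346 0.1839 0.2125] [-1.1  0.5 -4. ] raw 0.6561 true 0.6419 d 0.00366 op 0.126
23.21 [0.5344 0.1839 0.2124] [ 0.3 -0.1 -5.4] raw 0.6544 true 0.6402 d 0.00368 op 0.127
0.8 61.6; 0.78 61.1; 0.76 61.2; 0.74 61.5; 0.72 61.7; 0.7 61.7; 0.68 61.9; 0.66 62.1; 0.64 60.8; 0.62 58.8; 0.6 57.9; 0.58 58.2; 0.56 57.6; 0.54 52.4; 0.52 44.6; 0.5 38.9; 0.48 36.7; 0.46 36.7; 0.44 38.4; 0.42 41.3;
```

View pics/M_z.png

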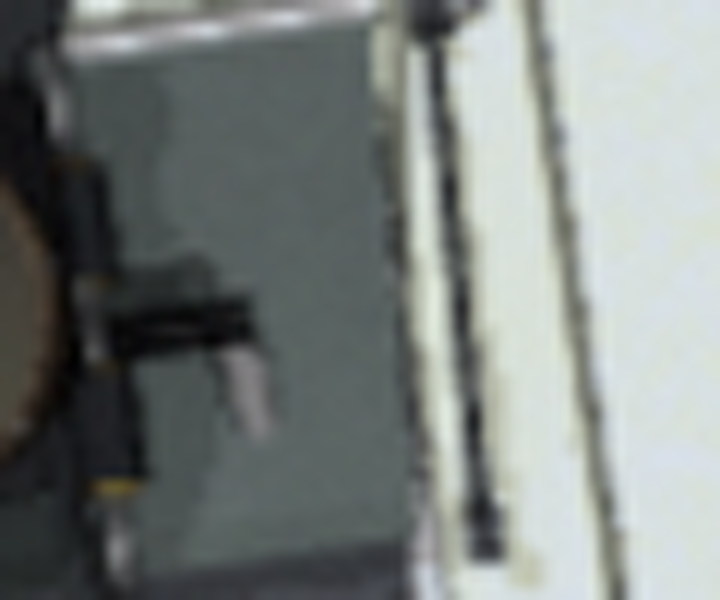

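```bash
python3 - <<'E'
from fin import *
a=np.load('pics/avg_top.npy').astype(np.float32); am=np.load('pics/M_top.npy').astype(np.float32).mean(2)
q=S.x
# walk along unit x at arm y, z along line th=.63 ; report vs pixel row
print("pixel rows vs darkest in +-2.5px across")
th=.63
P=lambda l,h=0: proj(cams["top"],loc(q,(.085-l*np.cos(th)+h*np.sin(th),-.104,.108+l*np.sin(th)+h*np.cos(th))))[0]
for l in list(np.arange(-.03,.03,.003))+list(np.arange(.16,.205,.003)):
    p=P(l); o=np.arange(-2.5,2.51,.5); pts=np.float32([[p[0]+k,p[1]] for k in o])
    v=cv2.remap(a,pts[:,:1],pts[:,1:],cv2.INTER_CUBIC)[:,0]; print(round(l,3),p.round(1),v.astype(int))
# bar in M
bt=lambda th,y: proj(cams["top"],loc(q,(hx-.14*np.cos(th)+.045*np.sin(th),y,.108+.14*np.sin(th)+.045*np.cos(th))))[0]
for yy in(-.045,-.05,-.055):
    p=bt(.64,yy); print("bar pred",p.round(2)); r=np.arange(-5,5.1,.5); pts=np.float32([[p[0],p[1]+k] for k in r]); print(cv2.remap(am,pts[:,:1],pts[:,1:],cv2.INTER_CUBIC)[:,0].astype(int))
for yy in(-.04,0,.04):
    p=bt(0,yy); print("bar0 pred",p.round(2)); r=np.arange(-5,5.1,.5); pts=np.float32([[p[0],p[1]+k] for k in r]); print(cv2.remap(a,pts[:,:1],pts[:,1:],cv2.INTER_CUBIC)[:,0].astype(int))
E
```

```text
pixel rows vs darkest in +-2.5px across
-0.03 [289.6 172.8] [129 120 115 119 126 133 133 123 115 118 124]
-0.027 [289.7 173.4] [128 114 104 104 110 118 119 109 105 109 117]
-0.024 [289.7 174.1] [126 111  96  90  91 100 105 104 105 108 114]
-0.021 [289.8 174.8] [128 113  96  86  88 100 111 115 118 118 121]
-0.018 [289.9 175.4] [109  96  79  70  73  85  95 102 111 117 124]
-0.015 [290.  176.1] [ 82  70  56  49  51  60  66  74  92 110 124]
-0.012 [290.  176.8] [ 70  56  41  32  31  37  39  52  78 107 125]
-0.009 [290.1 177.4] [ 63  47  32  22  22  26  22  38  72 108 126]
-0.006 [290.2 178.1] [ 64  47  34  25  28  29  22  39  76 113 128]
-0.003 [290.2 178.8] [ 65  50  40  34  35  33  28  51  89 122 134]
-0.0 [290.3 179.5] [ 68  56  47  39  38  35  33  51  77  99 106]
0.003 [290.4 180.1] [70 58 48 38 35 31 32 41 53 65 71]
0.006 [290.5 180.8] [66 55 43 34 30 27 29 33 41 54 67]
0.009 [290.5 181.5] [66 51 36 27 22 20 22 22 34 57 84]
0.012 [290.6 182.2] [ 68  54  39  28  22  21  27  32  52  81 111]
0.015 [290.7 182.9] [ 72  65  53  41  34  36  49  66  91 108 124]
0.018 [290.7 183.6] [ 79  88 
[... 1065 characters left out ...]
 131 131 128 123 118 116]
0.199 [295.5 228.5] [110 124 132 134 132 133 133 131 127 124 123]
0.202 [295.6 229.4] [115 126 132 133 132 132 132 131 131 130 130]
bar pred [272.37 206.4 ]
[50 45 42 41 39 35 25 16 12 13 12 10  6  4 17 32 37 34 37 41 44]
bar pred [274.02 206.15]
[58 57 58 60 57 49 36 22 14 18 19 13 13 16 33 55 71 72 68 66 63]
bar pred [275.66 205.91]
[58 58 58 59 59 55 50 45 42 41 41 35 30 27 31 42 56 68 75 78 77]
bar0 pred [275.68 224.58]
[75 60 54 50 51 47 35 21 12  8 10 12  3 10 35 65 80 89 91 91 92]
bar0 pred [263.15 226.45]
[78 61 51 49 49 50 37 23 13 10  8 10  8 12 34 59 78 87 92 91 92]
bar0 pred [250.61 228.32]
[82 67 54 51 48 49 38 24 14 14 11  8 10 14 33 53 73 81 89 90 91]
```

```bash
python3 - <<'E'
from fin import *
th,d=ang()
env.move_straight(tcp(.629,.0038),rate=.02); env.dwell(.5); ang()
cv2.imwrite("pics/scene9.png",env.grab_frame("scene")["image"])
env.dwell(1.0); ang()
E
```

```text
23.71 [0.5344 0.1839 0.2124] [ 1.2 -0.4 -7.1] raw 0.6544 true 0.6401 d 0.00369 op 0.128
24.46 [0.5331 0.1837 0.2115] [ 1.1 -1.7 -7.2] raw 0.6437 true 0.6292 d 0.0037 op 0.123
25.51 [0.5331 0.1838 0.2115] [ 3.1 -1.8 -8. ] raw 0.6438 true 0.6292 d 0.00372 op 0.127
```

View pics/scene9.png

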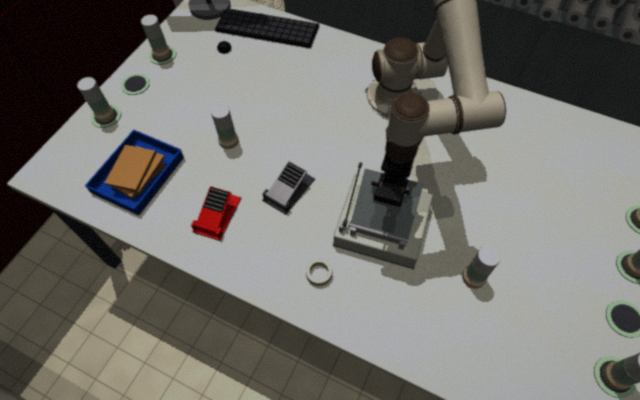

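```bash
python3 - <<'E'
from fin import *
ang(); env.close_job(); ang()
E
```

```text
25.51 [0.5331 0.1838 0.2115] [ 3.1 -1.8 -8. ] raw 0.6438 true 0.6292 d 0.00372 op 0.127
the job is handed in; nothing more can be done
the job is handed in; nothing more can be done
```

The job is handed in at 25.5 s of the 51 s allowed, with the flap held steady at about 0.629 rad beside the set arm. No verdict came back.

- **Treadle:** I pressed the grey treadle, not the red look-alike, down to its stop. The fingertips stopped at 39 mm and the force rose stiffly to about 21 N. The next picture, taken before the flap was touched, showed it back up at rest.
- **Flap:** I gripped the bar (about 25 N set) and swung the flap up along its arc. The arm stayed still over the last second.
- **Set arm and the rest:** I read the set arm at about 0.63 rad. The canisters, the collar and the set arm look unmoved in the last picture.

Checks that disagreed or stayed uncertain:

- **Set arm angle:** the estimates ran from about 0.61 to 0.68, most of them between 0.62 and 0.65. The top camera gave 0.625, the networks' raw averages were about 0.63 to 0.68, and I corrected those to about 0.63. I expect the match to be good to roughly 1–1.5°.
- **Flap angle:** it comes from the arm's position and the bar's geometry. The bar rolled about 3.7 mm along the finger pads during the lift, which I corrected for. The bar's place in the top picture agreed with this at 0.64 rad, before the last small lowering.
- **Flap front edge:** in the top picture it appeared several millimetres ahead of its given length. I did not explain this, and relied on the bar instead.
- **Wrist force:** the vertical reading drifted from about -5 to -8 N during the final hold, with no measurable movement.

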